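# Pack the dip pots into the lunch boxes

## Task

Pack the dip pots into the three lunch boxes by colour: the red-lidded pot goes into the open red box and the yellow-lidded pot into the open yellow box; for the green-lidded pot open the green hinged case, set the pot inside and close the case fully again. Each pot must stand upright on the floor of its box's empty, wide compartment beside the crackers. Leave the two spice jars standing where they are.

Things in the scene. Friction and masses are not known exactly. Their poses are not given: they have to be found in the camera images.
- red_pot: loose low round dip pot, white body with a red screw lid on top: body 43 mm and lid 46 mm in diameter, 45 mm tall in all (the lid is the top 12 mm), 50 to 100 g. Stands upright on the counter; origin at the centre of its underside, z up its axis.
- yellow_pot: loose low round dip pot, white body with a yellow screw lid on top: body 43 mm and lid 46 mm in diameter, 45 mm tall in all (the lid is the top 12 mm), 50 to 100 g. Stands upright on the counter; origin at the centre of its underside, z up its axis.
- green_pot: loose low round dip pot, white body with a green screw lid on top: body 43 mm and lid 46 mm in diameter, 45 mm tall in all (the lid is the top 12 mm), 50 to 100 g. Stands upright on the counter; origin at the centre of its underside, z up its axis.
- red_box: open red plastic lunch box, 100 (x) x 110 (y) x 28 high mm, fixed, open-topped; walls and floor 4 mm. Origin: centre of underside, z up. Its pot compartment is inside x -46 to 46, y -51 to +21 mm (centre 0, -15), floor 4 mm above the origin; a 24 mm high divider parts it from a strip of crackers (28 mm high) on the +y side.
- yellow_box: open yellow plastic lunch box, 100 (x) x 110 (y) x 28 high mm, fixed, open-topped; walls and floor 4 mm. Origin: centre of underside, z up. Its pot compartment is inside x -46 to 46, y -51 to +21 mm (centre 0, -15), floor 4 mm above the origin; a 24 mm high divider parts it from a strip of crackers (28 mm high) on the +y side.
- case: lower half of the green hinged case, 100 (x) x 110 (y) x 28 high mm, fixed, open-topped; walls and floor 4 mm. Origin: centre of underside, z up. Its pot compartment is inside x -46 to 46, y -51 to +21 mm (centre 0, -15), floor 4 mm above the origin; a 24 mm high divider parts it from a strip of crackers (28 mm high) on the +y side. Hinge line: along y through (50, 0, 28) mm.
- case_lid (a joint): angle a of the case's green hollow upper half, rad: 0 shut (case then 58 mm high, 54 mm inside), grows as its near (-x) edge swings up and away to +x, stop at 1.75; starts at 0 to 0.2. Stiff hinge: stays where left, moves with about 2 N at the knob. From the hinge line, in the case's frame, the knob's centre is at x = -84 cos a + 43 sin a, z = 43 cos a + 84 sin a mm.
- case_knob (a point): centre of the white block knob on top of the case's upper half, near its -x edge: 12 mm (x) x 26 mm (y) x 26 mm tall (z), its foot on the lid's top 13 mm below this point. Shut, it is at (-34, 0, 71) mm of the case. Axes turn with the lid; shut, they are the case's.
- chilli_jar: loose spice jar, a bystander to be left alone: red body 38 mm in diameter, black cap 33 mm in diameter, 78 mm tall. Origin at the centre of its underside, z up.
- turmeric_jar: loose spice jar, a bystander to be left alone: orange body 38 mm in diameter, black cap 33 mm in diameter, 78 mm tall. Origin at the centre of its underside, z up.
There are look-alikes about, which are no part of the job. What is meant by the case is not purple, and is the larger of those in its own colour. Leave any blue look-alike of the yellow_pot alone.

How it is judged:
On the way, in this order (a step that is already met when the one before it is completed fails the run):
1. the green case is opened (value of joint case_lid above 0.9 rad), for 0.2 s.
2. the green-lidded pot stands in the open green case (horizontal distance between green_pot and case below 0.05 m and z of green_pot in the frame of case between 0 and 0.009 m and angle between green_pot's own z axis and vertical below 0.12 rad and value of joint case_lid above 0.5 rad and contact force between the fingers and green_pot below 0.1 N), for 0.2 s.
3. the green case is closed (value of joint case_lid below 0.06 rad), for 0.2 s.
At the end, for the whole second after the job is handed in: Each pot stands upright (within 0.12 rad) and at rest on the floor of the wide compartment of the box of its colour (underside within 5 mm of the floor, anywhere in the compartment), and the green case is shut to within 0.06 rad with the green-lidded pot inside (horizontal distance between red_pot and red_box below 0.05 m and z of red_pot in the frame of red_box between 0 and 0.009 m and angle between each of red_pot, yellow_pot, green_pot's own z axis and vertical below 0.12 rad and horizontal distance between yellow_pot and yellow_box below 0.05 m and z of yellow_pot in the frame of yellow_box between 0 and 0.009 m and horizontal distance between green_pot and case below 0.05 m and z of green_pot in the frame of case between 0 and 0.009 m and value of joint case_lid below 0.06 rad and linear speed of each of red_pot, yellow_pot, green_pot below 0.02 m/s); the robot touches nothing.
It fails at once if a spice jar is moved by more than 30 mm or knocked over (distance of any of chilli_jar, turmeric_jar from where it was at the start of the episode above 0.03 m or angle between any of chilli_jar, turmeric_jar's own z axis and vertical above 0.5 rad).
It also fails if it takes over 136 s, if anything falls off the work surface, if the arm or the gripper's body presses on something with over 40 N, if the wrist force passes 120 N, or if a joint passes its speed limit or range.

## Robot

A 6-joint arm with a two-finger parallel gripper is mounted at the origin on the work surface. World frame = base frame: x ahead of the robot, y to its left, z up, the work surface at z = 0. Lengths are in m, angles in rad, forces in N, time in s.
With the tool pointing down it reaches from about 0.325 to 1 m from the base axis. Payload 5.1 kg.
Tool frame: the origin (TCP) lies at the very end of the fingers, on their centre line; the grasp point (between the pads) lies 19 mm behind it; z points along the fingers, y is the line along which they close (so a half turn about z gives the same grasp; the last joint's range is limited). The gripper opens to 85 mm and grips with 20 to 120 N. Pads are 22 mm wide; open, the fingers measure 114 mm over their backs; the gripper's body (76 mm by 85 mm) begins 54 mm behind the grasp point. The pads swing forward as they close: fully open they stand 13 mm farther back than shut.
Start: joints at [1.162, 0.124, 1.65, -0, 1.367, -0.083], TCP at [0.208, 0.616, 0.231] pointing down, gripper open.
Joint ranges: [-2.61, 2.61], [-1.02, 2.33], [0.03, 2.71], [-1.35, 4.49], [0.32, 2.68], [-2.91, 2.91]. Speed limits (rad/s): [2.57, 2.57, 3.14, 3.14, 3.14, 3.14].

## Interface

Orientations are given as [roll, pitch, yaw] about the fixed x, y, z axes, in that order (R = Rz(yaw) Ry(pitch) Rx(roll)).
In Python, from workcell import env gives the robot as it stands.
- The arm moves only by the tool play_rows, never from a script. Its argument "targets" is text: rows parted by semicolons, each of 7 numbers parted by spaces: the turn, a rotation vector about the tool's x, y, z in degrees, then the shift along the tool's x, y, z in cm, then the opening, from 0 (shut) to 1 (fully open). A call has 1 to 12 rows; each row shifts and turns the commanded pose from where the row before left it, along the tool's axes as they then stand; what a row does not reach is not made up. A row lasts 1/10 s, in which the tool goes at most 50 mm and 8.59 degrees, less where a joint would pass 70% of its speed; a pose out of reach is approached as far as the arm can. A call with a gripper value outside its range is refused whole. The fingers move at their own pace and stop on an object; "force" is the grip in N (left out, the last holds). Time passes only in rows, so rows that do not move let the fingers close. It gives the time, the measured TCP pose, the force, the opening and the grip force at its end, in the units of the state.
- env.state(): the state, without advancing time (a new reading comes with each control period).
- env.snapshot(name): name is "scene" or "top" or "wrist"; returns the picture (420x560x3 uint8, red, green, blue); there is no depth.
- env.calibration(name): a dict with "intrinsics" (3x3 intrinsics, pixels), "distortion" ([k1, k2, p1, p2, k3] as OpenCV has them; the pictures are not rectified), "world_from_camera" (4x4, takes a point from camera to world coordinates). Camera axes: x right, y up, looking along -z (the intrinsics and any distortion apply to the point x, -y, -z); pixel columns grow to the right and rows downward; lengths in m; the calibration is good to about 2 mm. A picture is of the moment at which its call begins: read the wrist's pose just before it. calibration takes no time and is no camera call; for the wrist camera it gives the pose at the moment of the call.
- env.sign_off(): hands the job in; it is judged then, once.
Trained networks look in the newest picture that a camera, given by its name, has taken for a name from the list of things; names that differ only in an ending like _2 or _b are one class to them, and where a whole thing is asked for, a point or a joint stands for the part that bears it (a point fixed in the world has none). Each returns a list of dicts, best first, with "conf" (0 to 1); they miss things now and then, are a little off and sometimes report something else, mostly with a low value. They report only what shows in the picture. A call takes as long as a camera call. They do not tell look-alikes from the thing itself.
- env.spot_in(camera, target): "xyz" ([x, y, z] in m, in world coordinates, good to about 4 mm: the middle of the surface that is visible of it).
- env.tip_of(camera, target): "xyz" ([x, y, z] in m, in world coordinates, good to about 4 mm: a listed point, or the origin of a listed thing).
The state is a dict: "time_s": time; "joint_positions": joint angles; "dq": joint speeds; "effort": joint torques, N m; "tcp_pos": TCP position; "tcp_rot": TCP orientation; "ft_force": force on the tool from outside, world axes, zero at the start; "wrist_torque": the same for the moment, N m; "opening": finger opening in m; "finger_force": force on a finger pad.
Only numpy, scipy, OpenCV 4.12 (cv2) and the standard library are available. Lean on these libraries where they do the work, as an engineer would, in place of code of your own. Each camera call takes 0.05 s, during which the arm holds its last target. There are 200 camera calls.

## Working session

There is one attempt and no reset: what is moved stays moved. The work goes in short steps, Python scripts to look and compute and a tool call to move; the robot and the scene stay as the last step left them, time stands still between calls to the robot, and variables do not carry over. Pictures are saved under pics/ and viewed, at most 15 in all, crops included, and the job is handed in when it is done.

Besides the shell and the picture viewer there is one more tool, called as a command line: name --argument value ..., lists and objects as JSON in quotes. play_rows: Moves the arm, as the interface text tells. Its arguments: {"type":"object","properties":{"targets":{"type":"string"},"force":{"type":"number"}},"required":["targets"]}

```bash
ls; mkdir -p pics
python3 - <<'E'
from workcell import env
import cv2, numpy as np
for n in ["scene","top"]:
    im=env.snapshot(n); cv2.imwrite(f"pics/{n}0.png",im[:,:,::-1])
    for t in ["red_pot","yellow_pot","green_pot","red_box","yellow_box","case","case_knob","chilli_jar","turmeric_jar"]:
        print(n,t,[(np.round(d["xyz"],3).tolist(),round(d["conf"],2)) for d in env.tip_of(n,t)])
print(env.state())
E
```

```text
pics
scene red_pot [([0.452, -0.018, 0.005], 0.56)]
scene yellow_pot [([0.425, -0.154, -0.002], 0.8), ([0.364, -0.228, -0.001], 0.67)]
scene green_pot [([0.442, 0.149, 0.002], 0.58)]
scene red_box [([0.493, -0.302, 0.004], 0.62)]
scene yellow_box [([0.515, 0.296, -0.001], 0.84)]
scene case [([0.742, 0.115, 0.0], 0.95), ([0.791, -0.111, -0.002], 0.75), ([0.6, -0.013, -0.0], 0.57)]
scene case_knob [([0.578, -0.01, 0.085], 0.7), ([0.762, -0.104, 0.073], 0.57)]
scene chilli_jar [([0.643, -0.147, 0.0], 0.82)]
scene turmeric_jar [([0.632, 0.154, -0.003], 0.73)]
top red_pot []
top yellow_pot [([0.422, -0.15, -0.0], 0.88), ([0.364, -0.228, 0.001], 0.69)]
top green_pot [([0.441, 0.144, 0.001], 0.64)]
top red_box [([0.492, -0.297, 0.001], 0.81)]
top yellow_box [([0.518, 0.295, 0.002], 0.84), ([0.488, -0.297, 0.003], 0.49)]
top case [([0.744, 0.12, -0.002], 0.85), ([0.6, -0.009, -0.005], 0.63), ([0.791, -0.102, -0.0], 0.6), ([0.487, -0.296, 0.001], 0.53), ([0.451, -0.019, 0.001], 0.47)]
top case_knob [([0.724, 0.108, 0.049], 0.84), ([0.761, -0.112, 0.069], 0.7), ([0.573, -0.012, 0.085], 0.68)]
top chilli_jar [([0.639, -0.152, 0.002], 0.68), ([0.421, -0.151, -0.001], 0.17)]
top turmeric_jar [([0.63, 0.158, -0.004], 0.62)]
{'time_s': 1.0, 'joint_positions': array([ 1.16236394e+00,  1.23806052e-01,  1.65032195e+00,  5.97088807e-06,
        1.36750448e+00, -8.26048513e-02]), 'dq': array([ 0.0005547 , -0.00020038,  0.00037248, -0.0001727 ,  0.00144843,
        0.00158623]), 'effort': array([-2.56702851e-04, -4.23584247e+01, -3.65775812e+01, -1.55887901e-04,
        5.99593441e-04, -2.18973373e-08]), 'tcp_pos': array([0.20808042, 0.61577053, 0.2313053 ]), 'tcp_rot': array([-3.14155344e+00, -9.11487876e-06,  2.81576392e+00]), 'ft_force': array([0.40566683, 0.29789942, 0.60466318]), 'wrist_torque': array([ 0.02893776, -0.00383773, -0.01295129]), 'finger_force': 0.0, 'opening': 0.08520381887910634}
```

View pics/scene0.png

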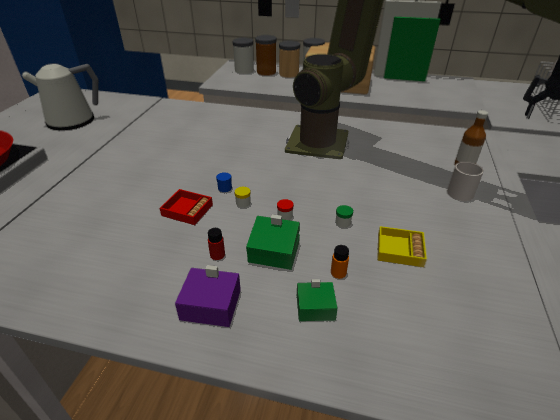

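View pics/top0.png

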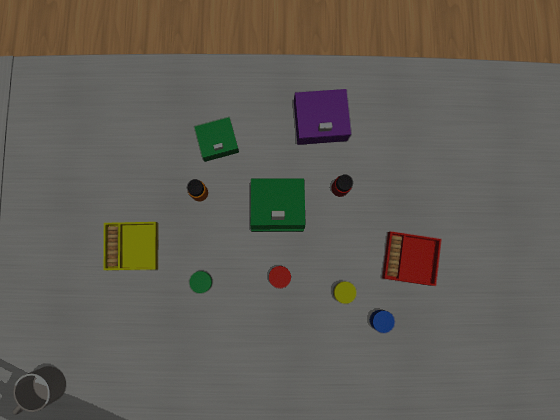

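The real case is the large green one near (0.60, -0.01), since the small green one and the purple one are decoys. The blue pot is a decoy too. Red box is at right (413,258), yellow box at left (132,246). Next I'll triangulate with colour masks.

```bash
cat > h.py <<'E'
from workcell import env
import cv2, numpy as np
def ray(cal,uv):
    K=np.array(cal["intrinsics"]);D=np.array(cal["distortion"]);T=np.array(cal["world_from_camera"])
    p=cv2.undistortPoints(np.float64(uv).reshape(-1,1,2),K,D).reshape(-1,2)
    d=np.c_[p[:,0],-p[:,1],-np.ones(len(p))]@T[:3,:3].T
    return T[:3,3],d
def plane(cal,uv,z):
    o,d=ray(cal,uv); return o+d*((z-o[2])/d[:,2])[:,None]
def tri(ca,ua,cb,ub):
    o1,d1=ray(ca,ua);o2,d2=ray(cb,ub);d1,d2=d1[0],d2[0]
    s=np.linalg.lstsq(np.c_[d1,-d2],o2-o1,rcond=None)[0]
    a,b=o1+s[0]*d1,o2+s[1]*d2
    return (a+b)/2,np.linalg.norm(a-b)
def proj(cal,P):
    T=np.linalg.inv(np.array(cal["world_from_camera"]));p=np.atleast_2d(P)@T[:3,:3].T+T[:3,3]
    p=p*[1,-1,-1]
    return cv2.projectPoints(p,np.zeros(3),np.zeros(3),np.array(cal["intrinsics"]),np.array(cal["distortion"]))[0].reshape(-1,2)
H={"red":[(0,6),(174,180)],"yellow":[(24,34)],"green":[(50,85)]}
def mask(im,col):
    h=cv2.cvtColor(im,cv2.COLOR_RGB2HSV);m=np.zeros(im.shape[:2],np.uint8)
    for a,b in H[col]: m|=cv2.inRange(h,(a,130,50),(b,255,255))
    return m
def blob(im,col,near):
    n,l,s,c=cv2.connectedComponentsWithStats(mask(im,col))
    k=min((i for i in range(1,n) if s[i,4]>40),key=lambda i:np.hypot(*(c[i]-near)))
    return c[k],s[k,4],(l==k).astype(np.uint8)
E
cat > m1.py <<'E'
from h import *
im={n:env.snapshot(n) for n in("scene","top")};ca={n:env.calibration(n) for n in im}
g={"red":(.452,-.018),"yellow":(.423,-.152),"green":(.441,.146)}
for c,p in g.items():
    u=[blob(im[n],c,proj(ca[n],[*p,.04])[0]) for n in("scene","top")]
    P,e=tri(ca["scene"],u[0][0],ca["top"],u[1][0]);print(c,P.round(4),"gap",round(e,4),[x[1] for x in u],plane(ca["top"],u[1][0],.045).round(4))
for c,p,z in(("red",(.492,-.299),.028),("yellow",(.517,.296),.028),("green",(.6,-.01),.064)):
    u,a,m=blob(im["top"],c,proj(ca["top"],[*p,z])[0])
    ct=max(cv2.findContours(m,0,2)[0],key=cv2.contourArea).reshape(-1,2)
    w=plane(ca["top"],ct,z)[:,:2].astype(np.float32)*1000
    print(c,"box",a,[np.round(x,1) for x in cv2.minAreaRect(w)])
w=lambda n,p:[q for q in [np.round(d["xyz"],4) for d in env.spot_in(n,"case_knob")] if np.hypot(*(q[:2]-p))<.06]
print(w("scene",(.576,-.011)),w("top",(.576,-.011)))
big=np.hstack([cv2.resize(im[n][y:y+75,x:x+90],(400,333),interpolation=2) for n,x,y in(("scene",235,200),("top",235,165))])
cv2.imwrite("pics/z1.png",big[:,:,::-1])
E
python3 m1.py
```

```text
red [ 0.453  -0.0179  0.0383] gap 0.0007 [np.int32(180), np.int32(389)] [[ 0.4531 -0.0181  0.045 ]]
yellow [ 0.422  -0.1515  0.0379] gap 0.0003 [np.int32(160), np.int32(390)] [[ 0.4223 -0.1506  0.045 ]]
green [0.4414 0.1437 0.0406] gap 0.0013 [np.int32(152), np.int32(372)] [[0.4415 0.1425 0.045 ]]
red box 1906 [array([ 491.7, -296.7]), array([111.1,  99.9]), np.float64(81.8)]
yellow box 2024 [array([514.3, 292.9]), array([ 98.2, 113.5]), np.float64(0.7)]
green box 2361 [array([603.4, -12.1]), array([ 93.9, 109.4]), np.float64(0.5)]
[array([ 0.6185, -0.007 ,  0.066 ])] [array([ 0.6006, -0.0151,  0.0678])]
```

View pics/z1.png

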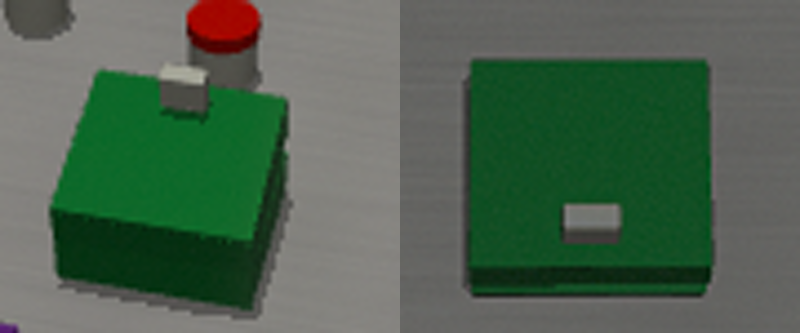

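play_rows --targets "0 0 -6.22 0 0 0 1;0 0 -6.22 0 0 0 1;0 0 -6.21 0 0 0 1;0 0 0 -2.1 -4.4 0 1;0 0 0 -2.1 -4.4 0 1;0 0 0 -2.1 -4.4 0 1;0 0 0 -2.1 -4.4 0 1;0 0 0 -2.1 -4.4 0 1;0 0 0 -2.1 -4.4 0 1;0 0 0 -2.1 -4.4 0 1;0 0 0 -2.1 -4.4 0 1;0 0 0 -2.1 -4.4 0 1" --force 40

```text
time_s: 2.4
tcp_pos: [0.3974, 0.218, 0.2317]
tcp_rot: [3.141, 0.001, -3.141]
ft_force: [1.1, 0.6, 0.1]
opening: 0.0852
finger_force: 0.0
```

play_rows --targets "0 0 0 -2.1 -4.4 0 0.6;0 0 0 -2.1 -4.4 0 0.6;0 0 0 -2.1 -4.4 0 0.6;0 0 0 -2.1 -4.4 0 0.6;0 0 0 -2.1 -4.4 0 0.6;0 0 0 0 0 0 0.6;0 0 0 0 0 0 0.6"

```text
time_s: 3.1
tcp_pos: [0.502, -0.0013, 0.2312]
tcp_rot: [3.141, -0.001, 3.139]
ft_force: [0.6, 0.4, -0.2]
opening: 0.0516
finger_force: 0.0
```

```bash
cat > m2.py <<'E'
from h import *
cs,ct=env.calibration("scene"),env.calibration("top")
print(tri(cs,[276.4,216.2],ct,[278.2,213.4]))
c=env.calibration("wrist");im=env.snapshot("wrist");np.save("w1.npy",im);print(np.array(c["world_from_camera"]).round(3).tolist())
s=env.state();print(s["tcp_pos"],s["tcp_rot"],s["opening"])
for t in("case_knob","case","red_pot"):print(t,[(np.round(d["xyz"],4).tolist(),round(d["conf"],2)) for d in env.tip_of("wrist",t)])
cv2.imwrite("pics/w1.png",im[:,:,::-1])
E
python3 m2.py
```

```text
(array([ 0.57587277, -0.01224088,  0.09672861]), np.float64(0.003011187080582405))
[[0.003, -0.952, -0.308, 0.422], [1.0, 0.003, 0.001, -0.002], [-0.0, -0.308, 0.952, 0.373], [0.0, 0.0, 0.0, 1.0]]
[ 5.01728117e-01 -3.11149122e-04  2.31211385e-01] [ 3.14112588e+00 -4.18654643e-04  3.14050876e+00] 0.05112975794127378
case_knob [([0.5735, -0.0125, 0.0907], 0.89), ([0.5102, 0.2937, 0.0054], 0.19)]
case [([0.7944, -0.1094, 0.0009], 0.76), ([0.6014, -0.0128, 0.0021], 0.68)]
red_pot [([0.4547, -0.0188, -0.0044], 0.64)]
```

View pics/w1.png

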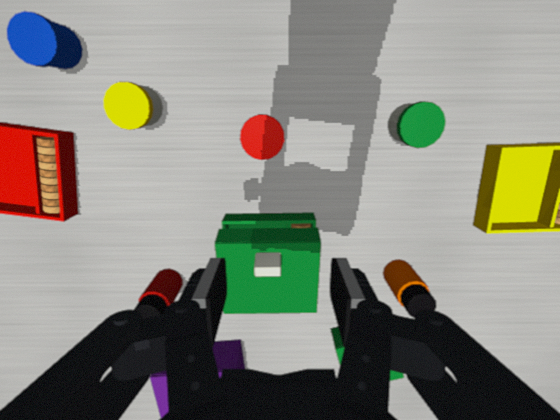

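play_rows --targets "0 8.5 0 0 0 0 0.6;0 0 0 -3.1 -0.4 0 0.6;0 0 0 -3.1 -0.4 0 0.6;0 0 0 -3.1 -0.4 0 0.6;0 0 0 0 0 3.5 0.6;0 0 0 0 0 3.5 0.6;0 0 0 0 0 3 0.6;0 0 0 0 0 0 0.6;0 0 0 0 0 0 0.6"

```text
time_s: 4.2
tcp_pos: [0.5789, -0.0113, 0.119]
tcp_rot: [3.142, -0.149, -3.14]
ft_force: [-0.4, 1.1, 0.6]
opening: 0.0512
finger_force: 0.0
```

```bash
cat > m3.py <<'E'
from h import *
im=env.snapshot("wrist")
s=env.state();print(s["tcp_pos"],s["tcp_rot"],s["opening"])
for t in("case_knob",):print(t,[(np.round(d["xyz"],4).tolist(),round(d["conf"],2)) for d in env.tip_of("wrist",t)])
cv2.imwrite("pics/w2.png",im[:,:,::-1])
E
python3 m3.py
```

```text
[ 0.58013699 -0.01165374  0.12053921] [-3.14128068 -0.14572757 -3.14062305] 0.05126104532882647
case_knob [([0.5696, -0.015, 0.0893], 0.79), ([0.7229, 0.1134, 0.0548], 0.79)]
```

View pics/w2.png

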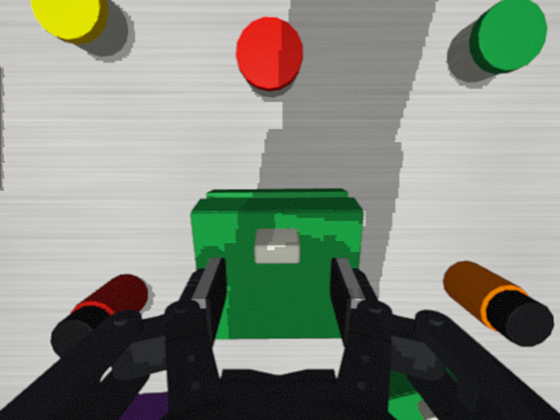

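play_rows --targets "0 0 0 0 -0.1 2 0.6;0 0 0 0 0 1.5 0.6;0 0 0 0 0 1 0.6;0 0 0 0 0 0 0.6;0 0 0 0 0 0 0.15;0 0 0 0 0 0 0.15;0 0 0 0 0 0 0.15;0 0 0 0 0 0 0.15;0 0 0 0 0 0 0.15" --force 40

```text
time_s: 5.2
tcp_pos: [0.5729, -0.0121, 0.0751]
tcp_rot: [3.14, -0.147, 3.142]
ft_force: [-1.4, 5.9, 0.8]
opening: 0.0247
finger_force: 42.9
```

play_rows --targets "0 4 0 -0.266 0 -0.571 0.15;0 4 0 -0.266 0 -0.571 0.15;0 4 0 -0.266 0 -0.571 0.15;0 4 0 -0.266 0 -0.571 0.15;0 0 0 0 0 0 0.15;0 0 0 0 0 0 0.15"

```text
time_s: 5.8
tcp_pos: [0.5892, -0.012, 0.0946]
tcp_rot: [3.139, -0.428, -3.141]
ft_force: [-0.8, 6.3, 2.3]
opening: 0.0252
finger_force: 43.0
```

play_rows --targets "0 8 0 -0.57 0 -1.122 0.15;0 8 0 -0.57 0 -1.122 0.15;0 8 0 -0.57 0 -1.122 0.15;0 8 0 -0.57 0 -1.122 0.15;0 0 0 0 0 0 0.15;0 0 0 0 0 0 0.15"

```text
time_s: 6.4
tcp_pos: [0.6336, -0.0115, 0.1146]
tcp_rot: [3.137, -0.988, -3.137]
ft_force: [-1.4, 7.4, -1.7]
opening: 0.0252
finger_force: 43.9
```

play_rows --targets "0 8 0 -0.57 0 -1.122 0.15;0 8 0 -0.57 0 -1.122 0.15;0 0 0 0 0 0 0.15;0 0 0 0 0 0 0.15"

```text
time_s: 6.8
tcp_pos: [0.6581, -0.0112, 0.1133]
tcp_rot: [3.131, -1.267, -3.131]
ft_force: [-3.0, 9.5, -7.6]
opening: 0.0252
finger_force: 45.5
```

```bash
python3 -c "
from h import *
s=env.state();print(s['joint_positions'].round(2),s['tcp_pos'],s['ft_force'])
cv2.imwrite('pics/s2.png',env.snapshot('scene')[:,:,::-1])"
```

```text
[-0.07  0.97  1.01 -0.1   2.43 -1.67] [ 0.65806494 -0.01123721  0.11330594] [-3.03343664  9.45800684 -7.61692158]
```

View pics/s2.png

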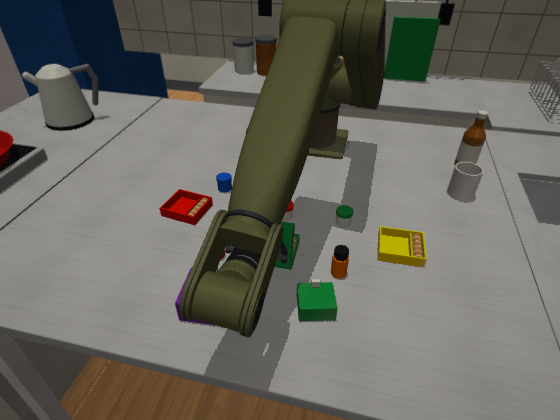

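play_rows --targets "0 0 0 0 0 0 0.6;0 0 0 0 0 0 0.6;0 0 0 0 0 0 0.6;0 0 0 0 0 0 0.6;0 0 0 0 0 -1.5 0.6;0 0 0 3 0 0 0.6;0 0 0 3 0 0 0.6;0 0 0 3 0 0 0.6;0 0 0 3 0 0 0.6;0 0 0 0 0 0 0.6"

```text
time_s: 7.85
tcp_pos: [0.6369, -0.0136, 0.242]
tcp_rot: [-3.138, -1.257, 3.138]
ft_force: [0.8, -0.2, 1.5]
opening: 0.051
finger_force: 0.0
```

play_rows --targets "0 -8.5 0 0 0 0 0.1;0 -8.5 0 0 0 0 0;0 -8.5 0 0 0 0 0;0 -8.5 0 0 0 0 0;0 -8.5 0 0 0 0 0;0 -8.5 0 0 0 0 0;0 -8.5 0 0 0 0 0;0 -8.5 0 0 0 0 0;0 -4.5 0 0 0 0 0;0 0 0 0 0 0 0;0 0 0 0 0 0 0"

```text
time_s: 8.95
tcp_pos: [0.636, -0.0135, 0.2357]
tcp_rot: [-3.142, -0.002, 3.141]
ft_force: [0.6, -0.4, -1.0]
opening: 0.0005
finger_force: 0.0
```

play_rows --targets "0 0 0 3.5 0 0 0;0 0 0 3.5 0 0 0;0 0 0 0 0 4.7 0;0 0 0 0 0 4.7 0;0 0 0 0 0 4.6 0;0 0 0 -2 0 0 0;0 0 0 -1.5 0 0 0;0 0 0 -1.5 0 0 0;0 0 0 -1.2 0 0 0;0 0 0 -1 0 0 0;0 0 0 0 0 0 0;0 0 0 0 0 0 0"

```text
time_s: 10.15
tcp_pos: [0.6382, -0.0134, 0.0955]
tcp_rot: [-3.142, -0.001, 3.141]
ft_force: [0.1, -0.2, 0.4]
opening: 0.0003
finger_force: 0.0
```

play_rows --targets "0 0 0 3 0 0 0;0 0 8.2 0 0 -1.3 0.8;0 0 8.2 0 0 -1.3 0.8;0 0 8.2 0 0 -1.3 0.8;0 0 8.2 0 0 -1.3 0.8;0 0 8.2 0 0 -1.3 0.8;0 0 8.2 0 0 -1.3 0.8;0 0 8.2 0 0 -1.3 0.8;0 0 8.2 0 0 -1.3 0.8;0 0 8.2 0 0 -1.3 0.8;0 0 8.2 0 0 -1.3 0.8;0 0 8 0 0 -1.3 0.8"

```text
time_s: 11.35
tcp_pos: [0.6075, -0.0133, 0.2394]
tcp_rot: [-3.142, 0.0, 1.565]
ft_force: [0.1, -0.4, 0.2]
opening: 0.0681
finger_force: 0.0
```

play_rows --targets "0 0 0 3.9 -3 0 0.8;0 0 0 3.9 -3 0 0.8;0 0 0 3.9 -3 0 0.8;0 0 0 2 -3 0 0.8;0 0 0 0 0 0 0.8;0 0 0 0 0 0 0.8"

```text
time_s: 11.95
tcp_pos: [0.4876, 0.124, 0.2392]
tcp_rot: [3.14, 0.0, 1.572]
ft_force: [-0.2, -0.0, -0.0]
opening: 0.0683
finger_force: 0.0
```

```bash
cat > m4.py <<'E'
from h import *
import sys
s=env.state();print(s["tcp_pos"],s["tcp_rot"],s["opening"])
ct,cs=env.calibration("top"),env.calibration("scene");c=env.calibration("wrist");im=env.snapshot("wrist")
print("wrist pots",[(t,[(np.round(d["xyz"],4).tolist(),round(d["conf"],2)) for d in env.tip_of("wrist",t)]) for t in("green_pot","case")])
u=blob(im,"green",proj(c,[.4415,.143,.045])[0]);print("green top at z.045 by wrist",plane(c,u[0],.045).round(4),u[1])
cv2.imwrite("pics/w3.png",np.hstack([im,env.snapshot("scene")])[::1,:,::-1][:, :, :][:, 0:1120].copy()) if 0 else cv2.imwrite("pics/w3.png",cv2.resize(np.hstack([im,env.snapshot("scene")]),(800,300),interpolation=3)[:,:,::-1])
E
python3 m4.py
```

```text
[0.4876418  0.12395358 0.23917242] [3.14031215e+00 2.62086024e-04 1.57180961e+00] 0.06826488999006966
wrist pots [('green_pot', [([0.443, 0.1436, -0.0029], 0.69)]), ('case', [([0.6031, -0.01, -0.0006], 0.78), ([0.7476, 0.1211, 0.0044], 0.74), ([0.7917, -0.1051, 0.0033], 0.74)])]
green top at z.045 by wrist [[0.4415 0.1446 0.045 ]] 1370
```

View pics/w3.png

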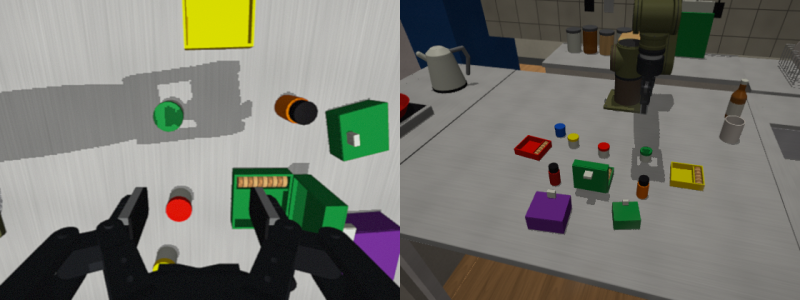

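play_rows --targets "0 0 0 1 -2.3 0 0.8;0 0 0 0.97 -2.3 0 0.8;0 0 0 0 0 4.5 0.8;0 0 0 0 0 4.5 0.8;0 0 0 0 0 4.5 0.8;0 0 0 0 0 4.5 0.8;0 0 0 0 0 2.7 0.8;0 0 0 0 0 1.5 0.8;0 0 0 0 0 0 0.8;0 0 0 0 0 0 0.3;0 0 0 0 0 0 0.3;0 0 0 0 0 0 0.3" --force 30

```text
time_s: 13.35
tcp_pos: [0.4436, 0.1435, 0.0184]
tcp_rot: [3.139, -0.001, 1.57]
ft_force: [0.1, 0.6, -1.7]
opening: 0.0446
finger_force: 30.7
```

play_rows --targets "0 0 0 0 0 0 0.3;0 0 0 0 0 0 0.3;0 0 0 0 0 -2 0.3;0 0 0 0 0 -4 0.3;0 0 0 0 0 -4 0.3;0 0 0 0 0 -4 0.3;0 0 0 0 0 0 0.3"

```text
time_s: 14.05
tcp_pos: [0.446, 0.1443, 0.1638]
tcp_rot: [3.129, -0.003, 1.571]
ft_force: [-0.1, 0.5, -0.2]
opening: 0.0452
finger_force: 30.9
```

play_rows --targets "0 0 0 -3.42 2.98 0 0.3;0 0 0 -3.42 2.98 0 0.3;0 0 0 -3.42 2.98 0 0.3;0 0 0 -3.42 2.98 0 0.3;0 0 0 -3.42 2.98 0 0.3;0 0 0 0 0 0 0.3;0 0 0 0 0 0 0.3;0 0 0 0 0 0 0.3"

```text
time_s: 14.85
tcp_pos: [0.5901, -0.0269, 0.1558]
tcp_rot: [-3.14, -0.001, 1.571]
ft_force: [-1.2, 1.0, -0.6]
opening: 0.0448
finger_force: 31.1
```

```bash
cat > m5.py <<'E'
from h import *
s=env.state();print(s["tcp_pos"],s["tcp_rot"],s["opening"],s["finger_force"])
im=env.snapshot("wrist")
print([(t,[(np.round(d["xyz"],4).tolist(),round(d["conf"],2)) for d in env.tip_of("wrist",t)]) for t in("green_pot","case","case_knob")])
cv2.imwrite("pics/w4.png",im[:,:,::-1])
E
python3 m5.py
```

```text
[ 0.59011918 -0.02693838  0.15578213] [-3.13955936e+00 -5.66665225e-04  1.57097632e+00] 0.0448228594237353 31.080111265182495
[('green_pot', [([0.5907, -0.0207, 0.1349], 0.94)]), ('case', [([0.5994, -0.0085, 0.0001], 0.97), ([0.7948, -0.106, 0.0006], 0.76), ([0.7487, 0.1165, 0.0045], 0.74)]), ('case_knob', [([0.76, -0.1086, 0.0714], 0.84), ([0.6904, -0.0129, 0.1126], 0.82), ([0.7243, 0.1117, 0.0531], 0.76)])]
```

View pics/w4.png

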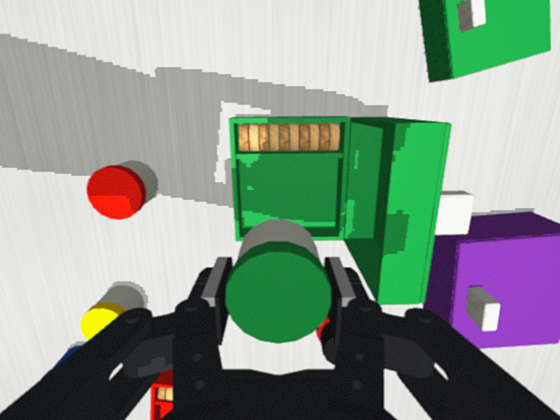

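play_rows --targets "0 0 0 0 0.5 3 0.3;0 0 0 0 0 3 0.3;0 0 0 0 0 3 0.3;0 0 0 0 0 2 0.3;0 0 0 0 0 1.2 0.3;0 0 0 0 0 0.7 0.3;0 0 0 0 0 0 0.3;0 0 0 0 0 0 0.3;0 0 0 0 0 0 0.3"

```text
time_s: 15.95
tcp_pos: [0.5969, -0.0277, 0.0291]
tcp_rot: [3.14, 0.0, 1.571]
ft_force: [-1.1, -0.3, -0.5]
opening: 0.0448
finger_force: 31.2
```

play_rows --targets "0 0 0 0 0 0.3 0.3;0 0 0 0 0 0.3 0.3;0 0 0 0 0 0 0.3;0 0 0 0 0 0 0.3"

```text
time_s: 16.35
tcp_pos: [0.5969, -0.0278, 0.0223]
tcp_rot: [3.14, 0.0, 1.57]
ft_force: [0.8, -1.0, 1.9]
opening: 0.0447
finger_force: 31.4
```

play_rows --targets "0 0 0 0 0 0.1 0.3;0 0 0 0 0 0 0.3;0 0 0 0 0 0 0.6;0 0 0 0 0 0 0.62;0 0 0 0 0 0 0.62;0 0 0 0 0 0 0.62"

```text
time_s: 16.95
tcp_pos: [0.5958, -0.0276, 0.0204]
tcp_rot: [-3.141, -0.0, 1.57]
ft_force: [0.7, -0.5, 0.4]
opening: 0.053
finger_force: 0.0
```

play_rows --targets "0 0 0 0 0 -1 0.62;0 0 0 0 0 -2 0.62;0 0 0 0 0 -4 0.62;0 0 0 0 -1 -4 0.62;0 0 0 0 -2 -4 0.62;0 0 0 0 -3 -4 0.62;0 0 0 0 0 0 0.62;0 0 0 0 0 0 0.62"

```text
time_s: 17.75
tcp_pos: [0.5367, -0.0277, 0.2135]
tcp_rot: [3.137, 0.001, 1.57]
ft_force: [0.3, -0.9, 0.2]
opening: 0.0526
finger_force: 0.0
```

```bash
cat > m6.py <<'E'
from h import *
s=env.state();print(s["tcp_pos"],s["tcp_rot"],s["opening"],s["finger_force"])
for n in("wrist","scene","top"):
    im=env.snapshot(n)
    if n=="wrist":cv2.imwrite("pics/w5.png",im[:,:,::-1])
    print(n,[(t,[(np.round(d["xyz"],4).tolist(),round(d["conf"],2)) for d in env.tip_of(n,t)]) for t in("green_pot","case_knob")])
E
python3 m6.py
```

```text
[ 0.53666355 -0.02769297  0.21350807] [3.13689956e+00 6.80005674e-04 1.57043608e+00] 0.05257444079708306 0.0
wrist [('green_pot', [([0.5985, -0.0235, 0.0026], 0.75)]), ('case_knob', [([0.7013, -0.013, 0.1065], 0.81), ([0.7608, -0.1098, 0.0687], 0.72)])]
scene [('green_pot', []), ('case_knob', [([0.7046, -0.0109, 0.1062], 0.97), ([0.7629, -0.1093, 0.0753], 0.86), ([0.723, 0.1122, 0.0488], 0.68)])]
top [('green_pot', []), ('case_knob', [([0.7034, -0.0134, 0.1016], 0.92), ([0.7231, 0.1076, 0.0478], 0.83), ([0.7608, -0.1097, 0.0712], 0.66)])]
```

View pics/w5.png

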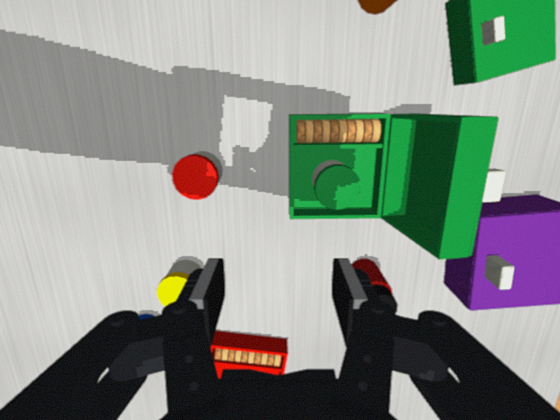

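play_rows --targets "0 0 0 0.3 4.2 0 0;0 0 0 0.3 4.2 0 0;0 0 0 0.3 4.2 0 0;0 0 0 0.3 4.2 0 0;0 0 0 0.3 4.1 0 0;0 0 0 0 0 0 0;0 0 0 0 0 0 0" --force 40

```text
time_s: 18.9
tcp_pos: [0.7453, -0.0126, 0.2089]
tcp_rot: [-3.139, -0.0, 1.571]
ft_force: [-0.1, 0.8, -0.1]
opening: 0.0
finger_force: 0.0
```

play_rows --targets "0 0 0 0 0 4 0;0 0 0 0 0 4 0;0 0 0 0 0 2.8 0;0 0 0 0 0 0 0;0 0 0 0 -2 0 0;0 0 0 0 -2 0 0;0 0 0 0 -1.5 0 0;0 0 0 0 -1.5 0 0;0 0 0 0 -1.5 0 0;0 0 0 0 0 0 0"

```text
time_s: 19.9
tcp_pos: [0.6744, -0.0136, 0.1258]
tcp_rot: [3.099, 0.003, 1.57]
ft_force: [6.7, 1.5, 40.3]
opening: -0.0003
finger_force: 17.9
```

```bash
python3 -c "
from h import *
s=env.state();print(s['tcp_pos'],s['ft_force'],s['joint_positions'].round(2))
im=env.snapshot('wrist');sc=env.snapshot('scene')[150:330,150:390]
cv2.imwrite('pics/w6.png',np.hstack([cv2.resize(im,(400,300)),cv2.resize(sc,(400,300),interpolation=2)])[:,:,::-1])
env.snapshot('top');print([(np.round(d['xyz'],4).tolist(),round(d['conf'],2)) for n in('wrist','scene') for d in env.tip_of(n,'case_knob')])"
```

```text
[ 0.67439567 -0.01355381  0.12576229] [ 6.69146626  1.48084965 40.25378045] [-0.1   0.23  1.71  0.    1.16 -0.1 ]
[([0.6512, -0.0137, 0.1247], 0.92), ([0.761, -0.1054, 0.073], 0.82), ([0.7224, 0.1109, 0.0537], 0.57), ([0.7614, -0.1079, 0.0752], 0.79), ([0.6565, -0.0061, 0.1226], 0.69), ([0.7222, 0.1094, 0.0464], 0.63), ([0.6437, -0.1487, 0.0049], 0.38)]
```

View pics/w6.png

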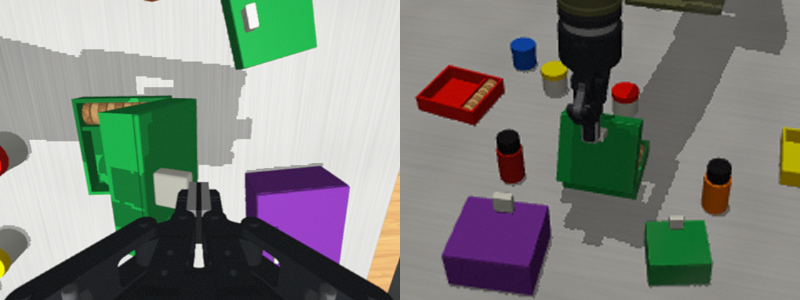

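play_rows --targets "0 0 0 0 1.5 -2 0;0 0 0 0 1.5 0 0;0 0 0 0 0 0 0;0 0 0 0 0 0 0"

```text
time_s: 20.55
tcp_pos: [0.69, -0.0127, 0.1245]
tcp_rot: [3.14, 0.0, 1.57]
ft_force: [-0.9, -0.4, -0.6]
opening: 0.0001
finger_force: 0.0
```

play_rows --targets "0 0 0 0 -1.2 0.3 0;0 0 0 0 -1 0.3 0;0 0 0 0 -1 0.1 0;0 0 0 0 -1 0 0;0 0 0 0 -0.8 0 0;0 0 0 0 0 0 0"

```text
time_s: 21.15
tcp_pos: [0.6384, -0.0125, 0.1152]
tcp_rot: [-3.139, -0.0, 1.57]
ft_force: [-0.1, 1.6, -0.0]
opening: 0.0002
finger_force: 0.0
```

play_rows --targets "0 0 0 0 -1 0.4 0;0 0 0 0 -1 0.4 0;0 0 0 0 -0.9 0.4 0;0 0 0 0 0 0 0;0 0 0 0 0 0 0"

```text
time_s: 21.65
tcp_pos: [0.6104, -0.0125, 0.1031]
tcp_rot: [-3.14, -0.0, 1.57]
ft_force: [-0.1, 0.2, -0.1]
opening: 0.0002
finger_force: 0.0
```

```bash
python3 -c "
from h import *
s=env.state();print(s['tcp_pos'],s['ft_force'])
for n in('wrist','scene','top'):
  env.snapshot(n);print([(np.round(d['xyz'],4).tolist(),round(d['conf'],2)) for d in env.tip_of(n,'case_knob')])"
```

```text
[ 0.61043488 -0.0124685   0.10306595] [-0.08228646  0.23510055 -0.1254889 ]
[([0.761, -0.108, 0.0739], 0.87), ([0.5831, -0.0153, 0.1035], 0.69), ([0.7206, 0.1105, 0.0529], 0.62)]
[([0.5889, -0.011, 0.0988], 0.96), ([0.7609, -0.1061, 0.0704], 0.68)]
[([0.5866, -0.0116, 0.0975], 0.84), ([0.7587, -0.1142, 0.0701], 0.83), ([0.7221, 0.1107, 0.0483], 0.75)]
```

play_rows --targets "0 0 0 0 0 -3 0;0 0 0 0 -1.3 0 0;0 0 0 0 -1.3 0 0;0 0 0 0 0 1 0;0 0 0 0 -0.2 1 0;0 0 0 0 -0.4 1 0;0 0 0 0 -0.5 1 0;0 0 0 0 -0.5 1 0;0 0 0 0 0 0.3 0;0 0 0 0 0 0 0;0 0 0 0 0 0 0"

```text
time_s: 23.05
tcp_pos: [0.5692, -0.0126, 0.0837]
tcp_rot: [-3.14, -0.0, 1.571]
ft_force: [-11.8, 1.2, 22.2]
opening: 0.0
finger_force: 11.4
```

play_rows --targets "0 0 0 0 0 -3 0;0 0 0 0 0 -4 0;0 0 0 0 0 -4 0;0 0 0 -0.2 -4 0 0.8;0 0 0 -0.2 -4 0 0.8;0 0 0 -0.1 -3.5 0 0.8;0 0 0 0 0 0 0.8;0 0 0 0 0 0 0.8"

```text
time_s: 23.85
tcp_pos: [0.4537, -0.0176, 0.1898]
tcp_rot: [-3.141, -0.0, 1.57]
ft_force: [-0.3, -0.3, 1.0]
opening: 0.068
finger_force: 0.0
```

```bash
cat > m7.py <<'E'
from h import *
s=env.state();print(s["tcp_pos"],s["tcp_rot"],s["opening"])
for n in('wrist','scene','top'):
  im=env.snapshot(n);c=env.calibration(n)
  if n!='wrist':print(n,[(np.round(d['xyz'],4).tolist(),round(d['conf'],2)) for d in env.tip_of(n,'case_knob')])
  else:
    u=blob(im,"red",proj(c,[.453,-.018,.045])[0]);print(plane(c,u[0],.04).round(4),u[1]);w=im
  if n=='scene':a=im[180:285,215:355]
cv2.imwrite('pics/w7.png',np.hstack([cv2.resize(w,(400,300)),cv2.resize(a,(400,300),interpolation=2)])[:,:,::-1])
E
python3 m7.py
```

```text
[ 0.45372462 -0.01757226  0.18978709] [-3.14146336e+00 -1.15479629e-04  1.57020937e+00] 0.06803150893903302
[[ 0.4536 -0.0177  0.04  ]] 1761
scene [([0.7257, 0.1099, 0.05], 0.96), ([0.5674, -0.0121, 0.0713], 0.76), ([0.7569, -0.1053, 0.0759], 0.74), ([0.4555, -0.0219, 0.0022], 0.58)]
top [([0.7204, 0.1098, 0.0492], 0.87), ([0.5644, -0.0117, 0.0715], 0.67), ([0.7593, -0.1109, 0.0671], 0.63)]
```

View pics/w7.png

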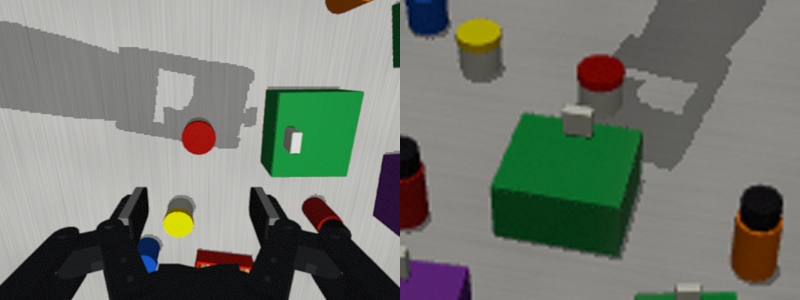

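The case is shut: the knob is at z 0.071, matching the shut value. Next is the red pot.

play_rows --targets "0 0 0 0 0 4.5 0.8;0 0 0 0 0 4.5 0.8;0 0 0 0 0 4.5 0.8;0 0 0 0 0 2.4 0.8;0 0 0 0 0 1.4 0.8;0 0 0 0 0 0 0.8;0 0 0 0 0 0 0.3;0 0 0 0 0 0 0.3;0 0 0 0 0 0 0.3;0 0 0 0 0 0 0.3;0 0 0 0 0 0 0.3" --force 30

```text
time_s: 25.2
tcp_pos: [0.4554, -0.0178, 0.0192]
tcp_rot: [3.139, 0.0, 1.57]
ft_force: [1.1, 0.6, 4.4]
opening: 0.045
finger_force: 31.0
```

play_rows --targets "0 0 0 0 0 -2 0.3;0 0 0 0 0 -4 0.3;0 0 0 0 0 -4 0.3;0 0 7 0 0 -3 0.3;0 0 0 0 0 0 0.3;0 0 0 0 0 0 0.3;0 0 0 0 0 0 0.3"

```text
time_s: 25.9
tcp_pos: [0.4528, -0.0174, 0.1459]
tcp_rot: [-3.138, -0.0, 1.449]
ft_force: [0.2, 0.3, -1.2]
opening: 0.0447
finger_force: 31.0
```

play_rows --targets "0 0 0 -4.11 1.04 0 0.3;0 0 0 -4.11 1.04 0 0.3;0 0 0 -4.11 1.04 0 0.3;0 0 0 -4.11 1.04 0 0.3;0 0 0 -4.11 1.04 0 0.3;0 0 0 -4.11 1.04 0 0.3;0 0 0 -4.11 1.04 0 0.3;0 0 0 0 0 0 0.3;0 0 0 0 0 0 0.3;0 0 0 0 0 0 0.3"

```text
time_s: 26.9
tcp_pos: [0.4904, -0.3107, 0.1461]
tcp_rot: [-3.139, -0.002, 1.449]
ft_force: [-0.4, -0.5, -0.4]
opening: 0.045
finger_force: 31.1
```

```bash
python3 -c "
from h import *
s=env.state();print(s['tcp_pos'],s['tcp_rot'],s['ft_force'])
im=env.snapshot('wrist');cv2.imwrite('pics/w8.png',im[:,:,::-1])
print([(np.round(d['xyz'],4).tolist(),round(d['conf'],2)) for d in env.tip_of('wrist','red_box')])"
```

```text
[ 0.49042757 -0.31068033  0.14607572] [-3.13876397e+00 -1.98477534e-03  1.44901191e+00] [-0.44943984 -0.47587053 -0.44535575]
[([0.4935, -0.2963, -0.0044], 0.69)]
```

View pics/w8.png

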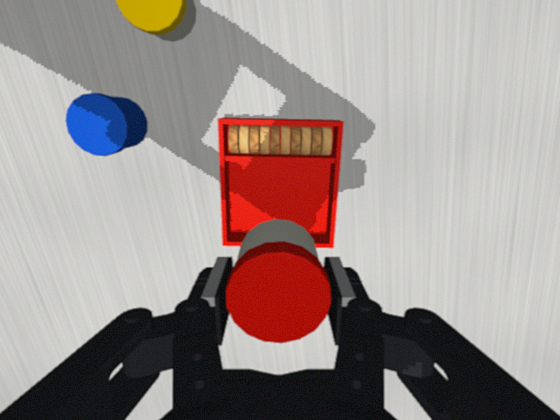

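play_rows --targets "0 0 0 0 0 4 0.3;0 0 0 0 0 4 0.3;0 0 0 0 0 2.5 0.3;0 0 0 0 0 1 0.3;0 0 0 0 0 0.5 0.3;0 0 0 0 0 0.4 0.3;0 0 0 0 0 0 0.3;0 0 0 0 0 0 0.3;0 0 0 0 0 0 0.3"

```text
time_s: 27.9
tcp_pos: [0.492, -0.3126, 0.0251]
tcp_rot: [3.14, 0.001, 1.448]
ft_force: [-0.5, -1.1, -0.6]
opening: 0.0446
finger_force: 31.1
```

play_rows --targets "0 0 0 0 0 0.3 0.3;0 0 0 0 0 0 0.3;0 0 0 0 0 0 0.3"

```text
time_s: 28.2
tcp_pos: [0.4922, -0.3128, 0.0232]
tcp_rot: [3.14, 0.001, 1.448]
ft_force: [-3.6, 1.5, 8.2]
opening: 0.0451
finger_force: 31.7
```

Contact with the floor, so I'll release and retreat.

play_rows --targets "0 0 0 0 0 0 0.6;0 0 0 0 0 0 0.62;0 0 0 0 0 0 0.62;0 0 0 0 0 0 0.62;0 0 0 0 0 -1 0.62;0 0 0 0 0 -2 0.62;0 0 0 0 0 -4 0.62;0 0 0 0 0 -4 0.62;0 0 0 0 0 -4 0.62;0 0 -7 0 0 0 0.8;0 0 0 0 0 0 0.8;0 0 0 0 0 0 0.8"

```text
time_s: 29.4
tcp_pos: [0.4908, -0.3117, 0.1704]
tcp_rot: [-3.141, -0.001, 1.568]
ft_force: [-0.6, -0.0, -1.2]
opening: 0.0686
finger_force: 0.0
```

```bash
cat > m8.py <<'E'
from h import *
s=env.state();print(s["tcp_pos"],s["tcp_rot"],s["opening"])
im={n:env.snapshot(n) for n in("scene","top","wrist")};ca={n:env.calibration(n) for n in im}
u=[blob(im[n],"yellow",proj(ca[n],[.422,-.151,.04])[0]) for n in("scene","top")]
P,e=tri(ca["scene"],u[0][0],ca["top"],u[1][0]);print("yellow",P.round(4),e)
for n in im: print(n,[(t,[(np.round(d['xyz'],4).tolist(),round(d['conf'],2)) for d in env.tip_of(n,t)]) for t in("red_pot","yellow_pot","yellow_box")])
cv2.imwrite('pics/w9.png',np.hstack([cv2.resize(im["wrist"],(400,300)),cv2.resize(im["scene"][160:265,130:270],(400,300),interpolation=2)])[:,:,::-1])
E
python3 m8.py
```

```text
[ 0.49079849 -0.3116837   0.17039209] [-3.14066518e+00 -6.89184241e-04  1.56810887e+00] 0.06856150808672044
yellow [ 0.4219 -0.1514  0.0378] 0.00041349181949290397
scene [('red_pot', [([0.4931, -0.3131, 0.0099], 0.72)]), ('yellow_pot', [([0.4231, -0.1561, -0.0004], 0.84), ([0.3662, -0.2259, 0.0007], 0.81)]), ('yellow_box', [([0.5145, 0.299, -0.0017], 0.73)])]
top [('red_pot', [([0.4912, -0.3111, 0.0031], 0.94)]), ('yellow_pot', [([0.4231, -0.1507, -0.0023], 0.94), ([0.3635, -0.2271, -0.0009], 0.73)]), ('yellow_box', [([0.5182, 0.2949, 0.0021], 0.59), ([0.5645, -0.015, 0.0704], 0.45)])]
wrist [('red_pot', [([0.4939, -0.3116, 0.0045], 0.89)]), ('yellow_pot', [([0.4264, -0.1491, -0.0003], 0.85), ([0.3671, -0.2315, -0.0007], 0.58)]), ('yellow_box', [])]
```

View pics/w9.png

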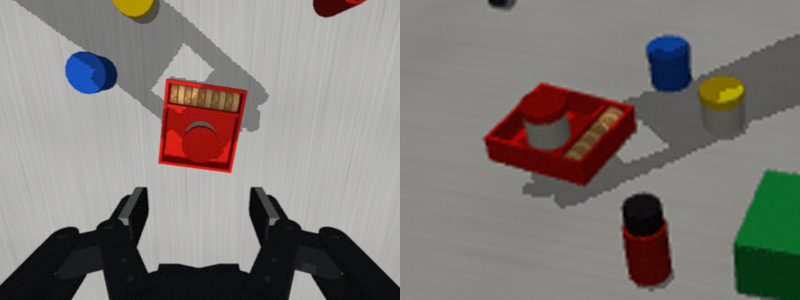

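play_rows --targets "0 0 0 4 -1.7 0 0.8;0 0 0 4 -1.7 0 0.8;0 0 0 4 -1.7 0 0.8;0 0 0 4.05 -1.7 0 0.8;0 0 0 0 0 0 0.8;0 0 0 0 0 0 0.8;0 0 0 0 0 4 0.8;0 0 0 0 0 4 0.8"

```text
time_s: 30.8
tcp_pos: [0.4256, -0.1534, 0.0922]
tcp_rot: [3.136, 0.003, 1.57]
ft_force: [0.7, -1.0, 0.1]
opening: 0.0683
finger_force: 0.0
```

play_rows --targets "0 0 0 0 0 3.5 0.8;0 0 0 0 0 2.4 0.8;0 0 0 0 0 1.4 0.8;0 0 0 0 0 0 0.8;0 0 0 0 0 0 0.3;0 0 0 0 0 0 0.3;0 0 0 0 0 0 0.3;0 0 0 0 0 0 0.3;0 0 0 0 0 0 0.3"

```text
time_s: 31.7
tcp_pos: [0.4245, -0.1523, 0.0192]
tcp_rot: [3.139, 0.002, 1.571]
ft_force: [-0.5, -1.9, 3.4]
opening: 0.045
finger_force: 31.0
```

play_rows --targets "0 0 0 0 0 -2 0.3;0 0 0 0 0 -4 0.3;0 0 0 0 0 -4 0.3;0 0 0 0 0 -3 0.3;0 0 0 0 0 0 0.3;0 0 0 0 0 0 0.3;0 0 0 0 0 0 0.3"

```text
time_s: 32.4
tcp_pos: [0.4221, -0.1508, 0.146]
tcp_rot: [-3.139, -0.002, 1.571]
ft_force: [-0.1, 0.1, -0.9]
opening: 0.0446
finger_force: 31.0
```

play_rows --targets "0 0 0 4.3 0.93 0 0.3;0 0 0 4.3 0.93 0 0.3;0 0 0 4.3 0.93 0 0.3;0 0 0 4.3 0.93 0 0.3;0 0 0 4.3 0.93 0 0.3;0 0 0 4.3 0.93 0 0.3;0 0 0 4.3 0.93 0 0.3;0 0 0 4.3 0.93 0 0.3;0 0 0 4.3 0.93 0 0.3;0 0 0 4.3 0.93 0 0.3;0 0 0 0 0 0 0.3;0 0 0 0 0 0 0.3"

```text
time_s: 33.6
tcp_pos: [0.5151, 0.2788, 0.1452]
tcp_rot: [-3.137, 0.002, 1.572]
ft_force: [-0.3, -0.5, -0.8]
opening: 0.0451
finger_force: 31.0
```

```bash
python3 -c "
from h import *
s=env.state();print(s['tcp_pos'],s['tcp_rot'],s['opening'])
im=env.snapshot('wrist');c=env.calibration('wrist')
print([(np.round(d['xyz'],4).tolist(),round(d['conf'],2)) for d in env.tip_of('wrist','yellow_box')])
cv2.imwrite('pics/w10.png',im[:,:,::-1])
print(proj(c,[[.5155+dx,.294+dy,.028] for dx in(-.05,.05) for dy in(-.055,.055)]).round())"
```

```text
[0.51508699 0.27876972 0.14516131] [-3.13728863e+00  2.17546727e-03  1.57244326e+00] 0.045050997083836954
[([0.5095, 0.294, 0.0017], 0.84)]
[[224. 243.]
 [216. 115.]
 [336. 244.]
 [344. 115.]]
```

View pics/w10.png

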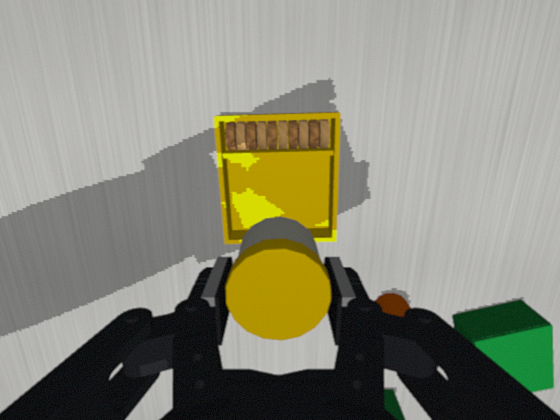

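play_rows --targets "0 0 0 0 -0.1 4 0.3;0 0 0 0 0 4 0.3;0 0 0 0 0 2.5 0.3;0 0 0 0 0 1 0.3;0 0 0 0 0 0.5 0.3;0 0 0 0 0 0.4 0.3;0 0 0 0 0 0.2 0.3;0 0 0 0 0 0 0.3;0 0 0 0 0 0 0.3"

```text
time_s: 34.6
tcp_pos: [0.5165, 0.2789, 0.0233]
tcp_rot: [3.139, -0.001, 1.571]
ft_force: [-0.8, 0.2, 2.1]
opening: 0.045
finger_force: 31.0
```

play_rows --targets "0 0 0 0 0 0.1 0.3;0 0 0 0 0 0 0.6;0 0 0 0 0 0 0.62;0 0 0 0 0 0 0.62;0 0 0 0 0 0 0.62;0 0 0 0 0 -1 0.62;0 0 0 0 0 -2 0.62;0 0 0 0 0 -4 0.62;0 0 0 0 0 -4 0.62;0 0 0 0 0 -4 0.62;0 0 0 0 0 0 0.62;0 0 0 0 0 0 0.62"

```text
time_s: 35.8
tcp_pos: [0.5163, 0.2789, 0.1732]
tcp_rot: [3.138, -0.001, 1.571]
ft_force: [-0.0, -0.5, 0.2]
opening: 0.053
finger_force: 0.0
```

```bash
python3 -c "
from h import *
print(env.state()['tcp_pos'])
for n in('scene','top','wrist'):
  im=env.snapshot(n)
  if n=='scene':cv2.imwrite('pics/s9.png',cv2.resize(im[150:330,130:450],(800,450),interpolation=2)[:,:,::-1])
  print(n,[(t,[(np.round(d['xyz'],3).tolist(),round(d['conf'],2)) for d in env.tip_of(n,t)]) for t in('yellow_pot','red_pot','case_knob','chilli_jar','turmeric_jar')])"
```

```text
[0.51631214 0.27885258 0.17319045]
scene [('yellow_pot', [([0.518, 0.276, 0.002], 0.67), ([0.365, -0.23, -0.002], 0.64)]), ('red_pot', [([0.493, -0.317, 0.008], 0.85), ([0.596, -0.008, 0.0], 0.72)]), ('case_knob', [([0.569, -0.007, 0.072], 0.59), ([0.759, -0.103, 0.072], 0.59)]), ('chilli_jar', [([0.648, -0.147, 0.003], 0.69)]), ('turmeric_jar', [([0.633, 0.152, 0.0], 0.64), ([0.643, -0.15, 0.003], 0.43)])]
top [('yellow_pot', [([0.362, -0.231, 0.001], 0.97), ([0.512, 0.28, 0.001], 0.87), ([0.518, 0.292, 0.002], 0.27)]), ('red_pot', [([0.489, -0.311, 0.003], 0.66), ([0.642, -0.147, 0.001], 0.44), ([0.489, -0.297, 0.002], 0.29)]), ('case_knob', [([0.721, 0.108, 0.047], 0.9), ([0.762, -0.114, 0.072], 0.7), ([0.565, -0.012, 0.071], 0.68)]), ('chilli_jar', [([0.643, -0.148, 0.0], 0.59)]), ('turmeric_jar', [([0.632, 0.159, 0.002], 0.61)])]
wrist [('yellow_pot', [([0.518, 0.283, 0.003], 0.63)]), ('red_pot', []), ('case_knob', [([0.724, 0.114, 0.055], 0.59)]), ('chilli_jar', []), ('turmeric_jar', [([0.628, 0.153, -0.001], 0.85)])]
```

View pics/s9.png

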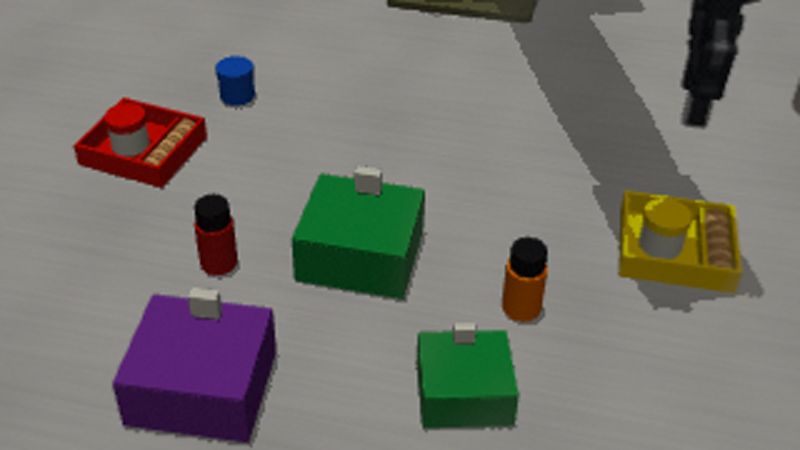

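The picture shows the red and yellow pots upright in their boxes, the green case shut and the jars where they started.

```bash
python3 -c "
from workcell import env
print(env.sign_off())"
```

```text
the job is handed in; nothing more can be done
None
```

The job is handed in; the judge returned no verdict. The last camera check showed the red and yellow pots upright in their boxes, the green case shut on its pot (seen upright inside before closing) and both jars where they started.

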